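# Free the glued birch round from the ratchet clamp and stand it to dry

### The arm

A 6-joint arm with a two-finger parallel gripper is mounted at the origin on the work surface. World frame = base frame: x ahead of the robot, y to its left, z up, the work surface at z = 0. Lengths are in m, angles in degrees, forces in N, time in s.
With the tool pointing down it reaches from about 0.3 to 0.75 m from the base axis. Payload 8.5 kg.
Tool frame: the origin (TCP) lies at the very end of the fingers, on their centre line; the grasp point (between the pads) lies 19 mm behind it (env.pinch_z is the distance from the TCP to the grasp point, in m); z points along the fingers, y is the line along which they close (so a half turn about z gives the same grasp; the last joint's range is limited). The gripper opens to 85 mm and grips with 20 to 120 N. Pads are 22 mm wide; open, the fingers measure 114 mm over their backs; the gripper's body (76 mm by 85 mm) begins 54 mm behind the grasp point. The pads swing forward as they close: fully open they stand 13 mm farther back than shut.
Start: joints at [-80.575, 21.807, 74.336, -0, 83.858, -12.336], TCP at [0.204, -0.511, 0.231] pointing down, gripper open.
Joint ranges: [-178.18, 178.18], [-50.72, 133.34], [12.68, 142.11], [-81.47, 261.47], [9.98, 163.14], [-165.26, 165.26]. Speed limits (degrees/s): [136.94, 136.94, 180, 180, 180, 180].

### API

Orientations are given as a 3x3 rotation matrix whose columns are the frame's x, y, z axes.
In Python, from rig import env, viewer gives the robot as it stands.
- The arm moves only by the tool drive_tool, never from a script. Its argument "series" is a list of rows, each a list of 3 entries, a list of its own where there are three numbers: the shift along the tool's x, y, z in m, then the turn about the tool's z in degrees, then the finger opening in m, from 0 to 0.0854. A call has 1 to 20 rows; each row is the pose to reach, as a shift and turn from the pose commanded when the call began, along the tool's axes at that moment; what a row does not reach only later rows make up. A row lasts 1/10 s, in which the tool goes at most 50 mm and 8.59 degrees, less where a joint would pass 70% of its speed; a pose out of reach is approached as far as the arm can. A call with a gripper value outside its range is refused whole. The fingers move at their own pace and stop on an object; "newtons" is the grip in N (left out, the last holds). Time passes only in rows, so rows that repeat a pose let the fingers close. It gives the time, the measured TCP pose, the force, the opening and the grip force at its end, in the units of the state.
- env.observe(): the state, without advancing time (a new reading comes with each control period).
- viewer.get_image(name): name is "side" or "top" or "wrist"; returns a dict with "img" (420x560x3 uint8, red, green, blue), "depth" (420x560 float32, m along the optical axis (not along the pixel's ray), 0 where there is no reading), "camera_matrix" (3x3 intrinsics, pixels), "distortion" ([k1, k2, p1, p2, k3] as OpenCV has them; the pictures are not rectified), "rvec" (rotation vector, rad) and "tvec" (3), from world to camera coordinates, as OpenCV has them. Camera axes: x right, y down, z forward; pixel columns grow to the right and rows downward; lengths in m; the calibration is good to about 2 mm. A picture is of the moment at which its call begins.
- env.close_job(): hands the job in; it is judged then, once.
The state is a dict: "time_s": time; "q": joint angles; "qvel": joint speeds; "joint_efforts": joint torques, N m; "position": TCP position; "tool_rot": TCP orientation; "ft_force": force on the tool from outside, world axes, zero at the start; "wrist_torque": the same for the moment, N m; "grip_width": finger opening in m; "gripper_force": force on a finger pad.
Only numpy, scipy, OpenCV 4.12 (cv2) and the standard library are available. Lean on these libraries where they do the work, as an engineer would, in place of code of your own. Each camera call takes 0.05 s, during which the arm holds its last target. There are 200 camera calls.

### The job

The glued birch round in the blue ratchet clamp has set. Lift the clamp's pawl right up by its orange tab, slide the bar fully back by its red post, then take the round out from under the carrying bow and set it on edge, without dropping it, down in the slot of the dark wooden drying rack. Leave the clamp open with the pawl up, and do not disturb the other things on the table.

Things in the scene. Friction and masses are not known exactly. Their poses are not given: they have to be found in the camera images.
- jig: Blue clamp base plate, fixed, 90 (x) x 215 (y) x 12 high, y -50 to 165. Origin on the table under the clamped round's centre. y = clamp axis, from the fixed jaw to the bar, pawl and red post; robot on its -x side. Fixed jaw y -38 to -12.5, top z 32. Wooden stops 7 high on the plate at x +-21 to +-33 stop the round rolling.
- work: Glued round: two birch discs with a dark glue line, one puck 64 across, 24 thick, about 50 g, on its rim. Origin at its centre; its y is the disc axis (flat faces at y +-12). It starts with its centre at z 44, axis along the jig's y; both faces are bare above z 32 once the bar is back, and it then stands by itself.
- bar (a joint): Travel of the sliding bar (m): about 0 clamped, 0.055 fully back (jig +y). Stays where left; friction 3 N. Carries a dark jaw (y 12.5 to 28.5 when clamped, top z 85, 30 wide) whose lip reaches 9 over the round's top until the bar is back. The pawl, when down in the teeth, blocks the bar.
- bar_handle (a point): Grip point on the red upright post at the outer end of the bar (moves with the bar): round, 14 in diameter, from z 28 to 84; this point is on its axis at z 70.
- pawl (a joint): Angle of the ratchet pawl (rad): about 0 down in the teeth, 0.95 fully lifted. Stays where left (stiff hinge, about 0.06 N m). It turns about the jig's x axis through point pawl_pivot; lifting carries the tab upwards and over towards the jig's +y.
- pawl_tab (a point): Grip point on the orange upright tab of the pawl (moves with it): tab 10 wide along the jig's x, 8 thick, 48 long; pawl down, it stands upright, this point is at z 86 and 12 below its top, 36 from the pivot in -y and 34 above it. Free on both x sides above z 62.
- pawl_pivot (a point): The pawl's pivot on the clamp, on its centre line, at z 52; the hinge line is parallel to the jig's x.
- rack: Dark wooden drying rack, fixed, base 100 (x) x 75 (y) x 10 high; origin on the table under the slot's middle. The slot runs along its x between two walls 70 long, 6 thick, 32 apart, top at z 30; stops 7 high in the slot at x +-21 to +-33. The round stands in it on its rim with its axis along the rack's y.
- rack_seat (a point): Where the centre of the round is when it sits in the rack, 42 above the table.
- dish: White ceramic ring dish with a small centre cone, 92 across, 34 high; origin under its centre. A bystander.
- pump: Empty stainless pump dispenser bottle, pushed down, 64 in diameter, 166 high; origin under its centre. A bystander.
- stopper: Green glass bottle stopper, 42 across, 53 high; origin under its centre. A bystander.
- round_a: Loose single birch round lying flat, 54 across, 9 high; origin under its centre. A bystander.
- round_b: Another loose birch round lying flat, same size. A bystander.
- clip: Grey plastic spring clip, 62 x 18, 27 high; origin under its centre. A bystander.
- work_seat (a point): Where the centre of the round is while it sits in the clamp: on the jig's centre, 44 above the table.
- bow_mid (a point): Middle of the steel carrying bow, 10 thick, straight above the round: runs along jig y at x 0, z 180, y -45 to 45, then bends back to legs at x +38 (below z 130). It blocks a gripper coming straight down on the round: reach in below it with the tool leaning back to the jig's -x by 25 to 45 degrees, in line with the fingers, and leave the same way.
- guide_top (a point): Top middle (z 44) of the two blue guide cheeks beside the bar: |x| 14 to 22, y 84 to 160 in the jig frame; ears at the pivot (y 137 to 155) rise to z 62.
Not all that is in view belongs to the job. Leave any pink or purple look-alike of the rack alone.

How it is judged (in metres and radians):
On the way, in this order (a step that is already met when the one before it is completed fails the run):
1. the pawl is lifted while the bar is still home (value of joint pawl above 0.5 rad and value of joint bar below 0.012 m), for 0.1 s.
2. the bar is slid back, the round still in the clamp (value of joint bar above 0.045 m and distance between work and work_seat below 0.02 m), for 0.1 s.
3. the round is lifted out of the clamp (distance between work and work_seat above 0.06 m and contact force between work and jig below 0.05 N), for 0.1 s.
At the end, for the whole second after the job is handed in: The round rests on edge in the rack's slot (centre within 6 mm along and across and 3 mm in height of rack_seat, its axis within 0.25 rad of the rack's y), at rest and released; the bar is still back (beyond 42 mm of 55) and the pawl still up (beyond 0.45 rad) (x of work in the frame of rack_seat between -0.006 and 0.006 m and y of work in the frame of rack_seat between -0.006 and 0.006 m and z of work in the frame of rack_seat between -0.003 and 0.003 m and angle between the y axis of work and the y axis of rack, either way round below 0.25 rad and linear speed of work below 0.02 m/s and value of joint bar above 0.042 m and value of joint pawl above 0.45 rad); the robot touches nothing.
It fails at once if the round is dropped (falls faster than 0.5 m/s out of the fingers) (linear speed of work above 0.5 m/s and contact force between the fingers and work below 0.05 N).
It fails at once if a bystander is moved more than 3 cm (distance of any of dish, pump, stopper, round_a, round_b, clip from where it was at the start of the episode above 0.03 m).
It also fails if it takes over 61 s, if anything falls off the work surface, if the arm or the gripper's body presses on something with over 40 N, if the wrist force passes 120 N, or if a joint passes its speed limit or range.

## Working session

There is one attempt and no reset: what is moved stays moved. The work goes in short steps, Python scripts to look and compute and a tool call to move; the robot and the scene stay as the last step left them, time stands still between calls to the robot, and variables do not carry over. Pictures are saved under pics/ and viewed, at most 13 in all, crops included, and the job is handed in when it is done.

Besides the shell and the picture viewer there is one more tool, called after "Emit:" by a JSON object that holds its "api" and its "payload". drive_tool: Moves the arm, as the interface text tells. Its arguments: {"type":"object","properties":{"series":{"type":"array"},"newtons":{"type":"number"}},"required":["series"]}

```bash
mkdir -p pics; cat > h.py <<'E'
import numpy as np,cv2
from rig import env,viewer
def cap(n,f=None):
    d=viewer.get_image(n)
    if f: cv2.imwrite('pics/'+f,cv2.cvtColor(d['img'],cv2.COLOR_RGB2BGR))
    return d
def cloud(d):
    h,w=d['depth'].shape
    u,v=np.meshgrid(np.arange(w),np.arange(h))
    p=cv2.undistortPoints(np.stack([u,v],-1).reshape(-1,1,2).astype(float),d['camera_matrix'],np.array(d['distortion'],float)).reshape(h,w,2)
    z=d['depth']; c=np.dstack([p[...,0]*z,p[...,1]*z,z])
    R=cv2.Rodrigues(np.array(d['rvec'],float))[0]
    P=(c-np.array(d['tvec']).reshape(3))@R
    P[z<=0]=np.nan
    return P
def hsv(d): return cv2.cvtColor(d['img'],cv2.COLOR_RGB2HSV)
E
python3 - <<'E'
from h import *
import pickle
D={}
for n in('top','side','wrist'):
    d=cap(n,n+'0.png');D[n]=d
    P=cloud(d); H=hsv(d)
    print(n,np.round(d['tvec'],3).ravel())
    for c,(lo,hi) in {'red':((0,150,80),(6,255,255)),'red2':((174,150,80),(180,255,255)),'orange':((7,170,120),(20,255,255)),'blue':((100,120,50),(125,255,255))}.items():
        m=cv2.inRange(H,lo,hi)
        k,l,s,ce=cv2.connectedComponentsWithStats(m)
        for i in range(1,k):
            if s[i,4]>25: print(c,s[i],np.round(np.nanmedian(P[l==i],0),3),np.round(np.nanmax(P[l==i][:,2]),3))
pickle.dump(D,open('d0.pkl','wb'))
print(env.observe())
E
```

```text
top [0.051 0.573 1.277]
red [345  82   9  14  40] [ 0.848 -0.101  0.153] 0.161
red [237 196   5   6  26] [0.589 0.156 0.081] 0.087
red [546 210  14  42 492] [ 0.519 -0.565  0.115] 0.128
orange [134  57  40   2  42] [0.915 0.364 0.139] 0.146
orange [18 65 41  2 45] [0.943 0.69  0.019] 0.025
orange [396  72   9  10  45] [ 0.867 -0.215  0.164] 0.171
blue [357  74  12  23  78] [ 0.865 -0.134  0.121] 0.16
blue [ 256  186   86   36 1642] [0.574 0.035 0.011] 0.065
side [0.526 0.089 1.063]
red [417  85  11  38 207] [-0.116 -0.957  0.025] 0.116
red [273 111  25  11 244] [ 0.52  -0.572  0.12 ] 0.128
red [162 171   9  31  78] [ 0.847 -0.101  0.105] 0.159
red [247 256   6  19  71] [0.59  0.16  0.064] 0.086
orange [164 149   6  10  49] [ 0.869 -0.214  0.155] 0.168
orange [250 226   4  15  46] [0.593 0.068 0.082] 0.1
blue [426  91   7  27  47] [-0.175 -1.041  0.014] 0.059
blue [545 161  15  40 364] [-0.609 -0.555 -0.148] -0.068
blue [158 166   4  17  30] [ 0.873 -0.135  0.143] 0.156
blue [255 218  16  52 548] [0.567 0.052 0.013] 0.066
blue [234 229  15  42 362] [0.623 0.075 0.013] 0.064
wrist [-0.551 -0.037  0.38 ]
{'time_s': 0.15, 'q': array([-8.05755781e+01,  2.18319568e+01,  7.43719906e+01,  3.02770350e-03,
        8.38569590e+01, -1.23349174e+01]), 'qvel': array([-0.04893282, -0.15373387, -0.21628508, -0.03061306,  0.06836959,
        0.02984512]), 'joint_efforts': array([ 2.34033760e-03, -4.48628962e+01, -2.31343657e+01, -1.64587918e-04,
        3.81752296e-03,  5.14917048e-06]), 'position': array([ 0.20387244, -0.51058892,  0.23087157]), 'tool_rot': array([[ 9.28751263e-01,  3.70703489e-01, -1.22234430e-04],
       [ 3.70703405e-01, -9.28750703e-01,  1.05727182e-03],
       [ 2.78409039e-04, -1.02725525e-03, -9.99999434e-01]]), 'ft_force': array([ 0.73608721, -0.60841347, -0.52464567]), 'wrist_torque': array([-0.01183477,  0.00948043, -0.02779901]), 'gripper_force': 0.0, 'grip_width': 0.08521198159868013}
```

View pics/top0.png

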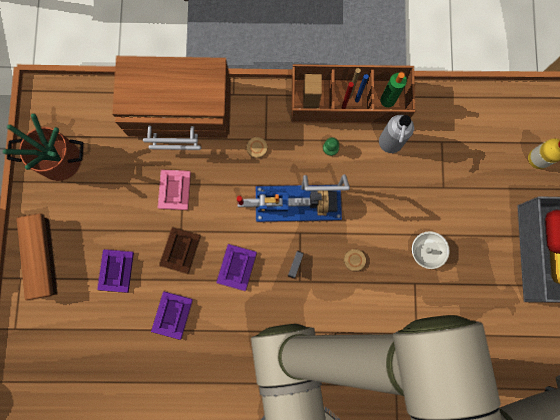

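View pics/side0.png

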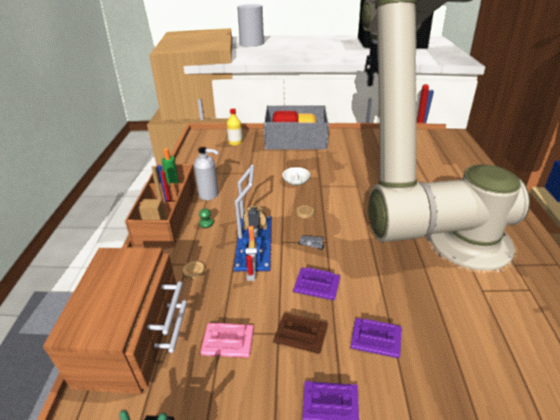

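Candidates for the rack in top0: dark brown (180,250), pink (174,190), and purple (115,270), (237,267), (172,315). Only the brown one at (180,250) is dark wood. I'll confirm it in a crop.

```bash
cat > m.py <<'E'
from h import *
import pickle
D=pickle.load(open('d0.pkl','rb'))
d=D['top'];P=cloud(d);H=hsv(d)
Z=P[...,2];U,V=np.meshgrid(np.arange(560),np.arange(420))
def rect(m,n):
    q=(P[m][:,:2]*1000).astype(np.float32); r=cv2.minAreaRect(q); print(n,len(q),np.round(r[0],1),np.round(r[1],1),round(r[2],2),'med z',np.round(np.median(P[m][:,2]),4))
b=cv2.inRange(H,(100,120,30),(125,255,255))>0
rect(b&(U>250)&(U<345)&(V>180)&(V<225)&(Z<.02)&(Z>.002),'plate')
roi=(U>155)&(U<205)&(V>222)&(V<278)
Vv=H[...,2]; print('rack V',np.percentile(Vv[roi],[5,25,50,75,95]))
for lo in(.005,):
    rect(roi&(Z>lo)&(Vv<85),'rack all'); 
rect(roi&(Z>.024)&(Z<.04),'rack walls')
for n,c in {'dish':(430,250),'pump':(396,135),'stopper':(331,147),'a':(256,147),'b':(356,260),'clip':(295,264)}.items():
    print(n,np.round(P[c[1],c[0]],3))
for n in('top','side'):
    d=D[n];Q=cloud(d);h=hsv(d)
    o=cv2.inRange(h,(5,130,90),(25,255,255))>0
    s=o&(abs(Q[...,0]-.59)<.03)&(abs(Q[...,1]-.068)<.03)&(Q[...,2]>.07)
    print(n,'tab',s.sum(),np.round(Q[s].min(0),3),np.round(np.median(Q[s],0),3),np.round(Q[s].max(0),3))
    o=(cv2.inRange(h,(0,120,60),(8,255,255))|cv2.inRange(h,(172,120,60),(180,255,255)))>0
    s=o&(abs(Q[...,0]-.59)<.03)&(abs(Q[...,1]-.157)<.03)&(Q[...,2]>.03)
    print(n,'post',s.sum(),np.round(Q[s].min(0),3),np.round(np.median(Q[s],0),3),np.round(Q[s].max(0),3))
    s=(Q[...,2]>.165)&(Q[...,2]<.2)&(abs(Q[...,0]-.58)<.1)&(abs(Q[...,1]+.03)<.1)
    print(n,'bow',s.sum(),np.round(Q[s].min(0),3),np.round(np.median(Q[s],0),3),np.round(Q[s].max(0),3))
im=cv2.cvtColor(D['top']['img'],cv2.COLOR_RGB2BGR)
cv2.imwrite('pics/crop.png',cv2.resize(im[165:340,90:360],(800,518),interpolation=cv2.INTER_CUBIC))
E
python3 m.py
```

```text
plate 1357 [593.5  12.1] [ 89.4 213.1] 1.58 med z 0.0107
rack V [ 43.  65.  97. 142. 158.]
rack all 1107 [471.  303.2] [ 75.6 100.5] 74.06 med z 0.0106
rack walls 158 [470.5 304.7] [47.  72.1] 74.36 med z 0.0287
dish [ 0.477 -0.308  0.032]
pump [ 0.736 -0.212  0.126]
stopper [ 0.728 -0.067  0.047]
a [0.737 0.121 0.009]
b [ 0.452 -0.132  0.007]
clip [0.438 0.019 0.026]
top tab 16 [0.588 0.063 0.091] [0.592 0.066 0.096] [0.597 0.07  0.102]
top post 32 [0.582 0.149 0.037] [0.587 0.156 0.08 ] [0.594 0.161 0.087]
top bow 217 [ 0.59  -0.095  0.166] [ 0.596 -0.047  0.182] [0.612 0.003 0.189]
side tab 45 [0.589 0.061 0.071] [0.594 0.068 0.089] [0.598 0.07  0.102]
side post 98 [0.584 0.15  0.031] [0.591 0.16  0.063] [0.598 0.164 0.086]
side bow 122 [ 0.592 -0.094  0.165] [ 0.599 -0.03   0.183] [0.616 0.006 0.189]
```

View pics/crop.png

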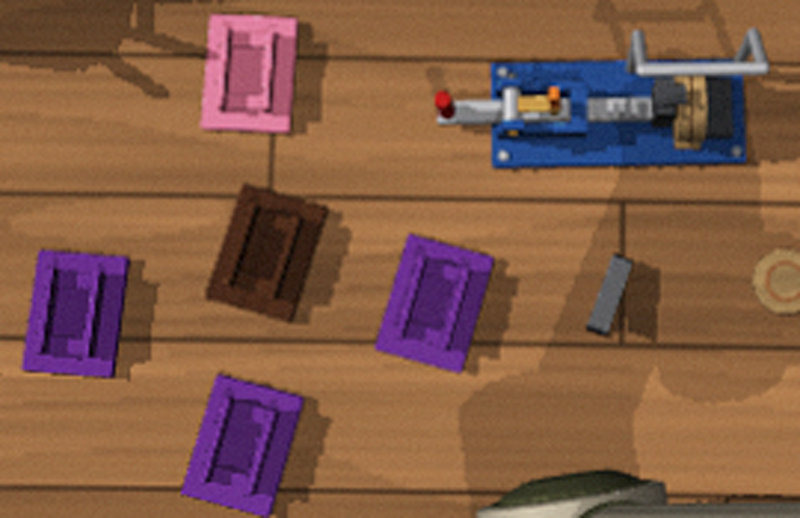

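The crop shows one dark brown wooden rack at crop (268,252), which is top0 (180,250). All the look-alikes are pink or purple. First I'll move high above the tab, with the fingers turned to close along the jig's x.

Emit:
{"api": "drive_tool", "payload": {"series": [[[0.575,-0.392,0.0],-70,0.05],[[0.575,-0.392,0.0],-70,0.05],[[0.575,-0.392,0.0],-70,0.05],[[0.575,-0.392,0.0],-70,0.05],[[0.575,-0.392,0.0],-70,0.05],[[0.575,-0.392,0.0],-70,0.05],[[0.575,-0.392,0.0],-70,0.05],[[0.575,-0.392,0.0],-70,0.05],[[0.575,-0.392,0.0],-70,0.05],[[0.575,-0.392,0.0],-70,0.05],[[0.575,-0.392,0.0],-70,0.05],[[0.575,-0.392,0.0],-70,0.05],[[0.575,-0.392,0.0],-70,0.05],[[0.575,-0.392,0.0],-70,0.05],[[0.575,-0.392,0.0],-70,0.05],[[0.575,-0.392,0.0],-70,0.05],[[0.575,-0.392,0.0],-70,0.05],[[0.575,-0.392,0.0],-70,0.05]], "newtons": 20}}

```text
time_s: 1.95
position: [0.5922, 0.0654, 0.2315]
tool_rot: [[-0.029, 1.0, -0.0], [1.0, 0.029, -0.0], [-0.0, -0.0, -1.0]]
ft_force: [0.1, -0.3, -0.2]
grip_width: 0.0499
gripper_force: 0.0
```

```bash
cat > w.py <<'E'
from h import *
import sys
d=cap('wrist',sys.argv[1]);P=cloud(d);h=hsv(d)
R=cv2.Rodrigues(np.array(d['rvec'],float))[0];print('cam',np.round(-R.T@np.array(d['tvec']).ravel(),3),'pinch',env.pinch_z, 'fwd',np.round(R[2],2))
for c,(lo,hi) in {'red':((0,140,60),(6,255,255)),'orange':((8,150,90),(25,255,255)),'blue':((100,120,40),(125,255,255))}.items():
    k,l,s,_=cv2.connectedComponentsWithStats(cv2.inRange(h,lo,hi))
    for i in range(1,k):
        q=P[l==i]; q=q[(q[:,2]>.02)] if c!='blue' else q
        if s[i,4]>80 and len(q)>40:
            t=q[q[:,2]>np.nanmax(q[:,2])-.01]
            print(c,s[i],'lo',np.round(np.nanmin(q,0),3),'hi',np.round(np.nanmax(q,0),3),'top mean',np.round(t.mean(0),4), 'n',len(t))
E
python3 w.py w1.png
```

```text
cam [0.591 0.141 0.374] pinch 0.0187 fwd [ 0.01 -0.3  -0.95]
red [271  83  15  18 221] lo [0.587 0.146 0.028] hi [0.598 0.161 0.086] top mean [0.5922 0.1529 0.084 ] n 219
red [498 338  62  71 869] lo [ 0.844 -0.121  0.045] hi [ 0.877 -0.099  0.143] top mean [ 0.8475 -0.1012  0.1372] n 68
orange [488   0  13  49 238] lo [0.761 0.193 0.067] hi [0.765 0.228 0.077] top mean [0.7626 0.212  0.0701] n 233
orange [538   0  22  36 679] lo [0.76  0.192 0.124] hi [0.777 0.213 0.13 ] top mean [0.767  0.2023 0.1276] n 675
orange [273 163  12  47 515] lo [0.59  0.06  0.055] hi [0.6   0.092 0.101] top mean [0.5948 0.0646 0.0988] n 119
orange [ 478  218   82  136 3578] lo [ 0.81  -0.117  0.02 ] hi [0.926 0.03  0.092] top mean [ 0.8192 -0.009   0.0893] n 1127
blue [ 236  132   85  181 8362] lo [ 0.55  -0.096  0.008] hi [0.643 0.118 0.143] top mean [0.6207 0.0017 0.1433] n 1
blue [496 352  29  29 141] lo [ 0.653 -0.139  0.027] hi [0.872 0.079 0.306] top mean [0.6539 0.0784 0.3026] n 12
```

View pics/w1.png

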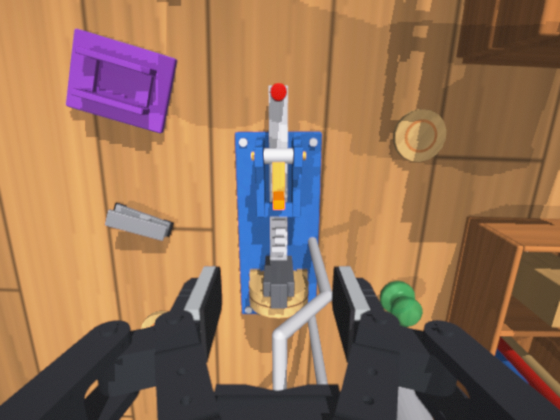

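w1: red post at (279,91), orange tab at (279,200), round at (279,290). The bow is at lower right and clear of the descent.

Emit:
{"api": "drive_tool", "payload": {"series": [[[-0.001,0.001,0.045],0,0.05],[[-0.001,0.001,0.09],0,0.05],[[-0.001,0.001,0.13],0,0.05],[[-0.001,0.001,0.15],0,0.05],[[-0.001,0.001,0.162],0,0.05],[[-0.001,0.001,0.162],0,0.05],[[-0.001,0.001,0.162],0,0.02],[[-0.001,0.001,0.162],0,0.0],[[-0.001,0.001,0.162],0,0.0],[[-0.001,0.001,0.162],0,0.0],[[-0.001,0.001,0.162],0,0.0],[[-0.001,0.001,0.162],0,0.0]], "newtons": 20}}

```text
time_s: 3.2
position: [0.5938, 0.0652, 0.0705]
tool_rot: [[-0.031, 1.0, 0.001], [1.0, 0.031, -0.001], [-0.001, 0.001, -1.0]]
ft_force: [-2.4, -1.1, 6.2]
grip_width: 0.0095
gripper_force: 23.7
```

Emit:
{"api": "drive_tool", "payload": {"series": [[[0.003,0.0,-0.003],0,0.0],[[0.007,0.0,-0.006],0,0.0],[[0.0105,0.0,-0.0085],0,0.0],[[0.014,0.0,-0.0105],0,0.0],[[0.018,0.0,-0.012],0,0.0],[[0.0225,0.0,-0.0136],0,0.0],[[0.0265,0.0,-0.0145],0,0.0],[[0.031,0.0,-0.0152],0,0.0],[[0.035,0.0,-0.0155],0,0.0],[[0.0395,0.0,-0.0155],0,0.0],[[0.043,0.0,-0.015],0,0.0],[[0.043,0.0,-0.015],0,0.0],[[0.043,0.0,-0.015],0,0.0]]}}

```text
time_s: 4.5
position: [0.5923, 0.109, 0.0846]
tool_rot: [[-0.031, 1.0, 0.0], [1.0, 0.031, 0.001], [0.001, 0.0, -1.0]]
ft_force: [-1.7, -0.5, 2.5]
grip_width: 0.0099
gripper_force: 19.6
```

Emit:
{"api": "drive_tool", "payload": {"series": [[[0.0,0.0,0.0],0,0.03],[[0.0,0.0,0.0],0,0.04],[[0.0,0.0,0.0],0,0.05],[[0.0,0.0,-0.03],0,0.05],[[0.0,0.0,-0.06],0,0.05],[[0.02,0.0,-0.06],0,0.05],[[0.045,-0.001,-0.06],0,0.05],[[0.045,-0.001,-0.06],0,0.05]]}}

```text
time_s: 5.3
position: [0.5895, 0.1557, 0.1444]
tool_rot: [[-0.033, 0.999, 0.0], [0.999, 0.033, 0.001], [0.001, 0.0, -1.0]]
ft_force: [-1.1, -1.8, 0.1]
grip_width: 0.0499
gripper_force: 0.0
```

```bash
sed -i "s/'red':((0,140,60)/'red':((0,140,40)/" w.py; python3 w.py w2.png | grep -v blue; python3 - <<'E'
import cv2;from h import *
d=cap('side'); i=cv2.cvtColor(d['img'],4)
w=cv2.imread('pics/w2.png')
a=cv2.resize(i[190:290,200:300],(400,400),interpolation=2); b=cv2.resize(w,(400,300))
cv2.imwrite('pics/c2.png',np.hstack([a,np.vstack([b,b[:100]*0])]))
E
```

```text
cam [0.588 0.231 0.287] pinch 0.0187 fwd [ 0.01 -0.3  -0.95]
red [269 206  20  41 677] lo [0.586 0.147 0.032] hi [0.598 0.16  0.086] top mean [0.592  0.1545 0.0833] n 376
orange [  46    0  114   39 1506] lo [0.435 0.274 0.028] hi [0.503 0.296 0.032] top mean [0.4655 0.2855 0.0301] n 645
orange [541 110  19  71 394] lo [0.76  0.193 0.068] hi [0.766 0.236 0.075] top mean [0.763  0.2131 0.0698] n 392
orange [270 296  17  50 509] lo [0.589 0.07  0.06 ] hi [0.599 0.112 0.114] top mean [0.5935 0.1063 0.1094] n 277
orange [ 511  346   49   54 1364] lo [0.81  0.025 0.021] hi [0.858 0.031 0.084] top mean [0.8128 0.0284 0.0778] n 61
```

View pics/c2.png

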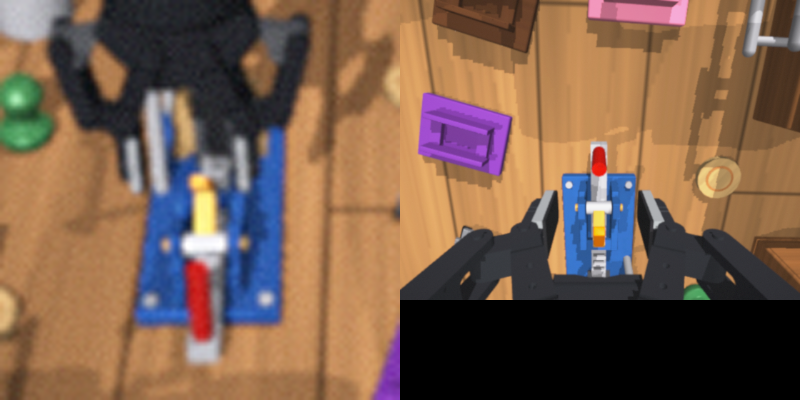

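c2: the tab is swung over (wrist crop (598,240), top now at y 0.106) and the pawl arm is raised. The red post is under the gripper, at right panel (599,160). Next: lower, grip the post and slide it back.

Emit:
{"api": "drive_tool", "payload": {"series": [[[-0.001,0.0025,0.04],0,0.05],[[-0.001,0.0025,0.075],0,0.05],[[-0.001,0.0025,0.093],0,0.05],[[-0.001,0.0025,0.093],0,0.05],[[-0.001,0.0025,0.093],0,0.0],[[-0.001,0.0025,0.093],0,0.0],[[-0.001,0.0025,0.093],0,0.0],[[-0.001,0.0025,0.093],0,0.0],[[-0.001,0.0025,0.093],0,0.0]], "newtons": 40}}

```text
time_s: 6.3
position: [0.5909, 0.1522, 0.0528]
tool_rot: [[-0.031, 1.0, -0.003], [1.0, 0.031, -0.001], [-0.001, -0.003, -1.0]]
ft_force: [-10.4, -2.3, 8.5]
grip_width: 0.0127
gripper_force: 39.0
```

Emit:
{"api": "drive_tool", "payload": {"series": [[[0.006,0.0,0.0],0,0.0],[[0.012,0.0,0.0],0,0.0],[[0.018,0.0,0.0],0,0.0],[[0.024,0.0,0.0],0,0.0],[[0.03,0.0,0.0],0,0.0],[[0.036,0.0,0.0],0,0.0],[[0.042,0.0,0.0],0,0.0],[[0.048,0.0,0.0],0,0.0],[[0.052,0.0,0.0],0,0.0],[[0.055,0.0,0.0],0,0.0],[[0.056,0.0,0.0],0,0.0],[[0.056,0.0,0.0],0,0.0]]}}

```text
time_s: 7.5
position: [0.5891, 0.2062, 0.0528]
tool_rot: [[-0.031, 1.0, -0.004], [1.0, 0.031, -0.004], [-0.004, -0.004, -1.0]]
ft_force: [-10.6, -12.7, 8.7]
grip_width: 0.0126
gripper_force: 39.3
```

Emit:
{"api": "drive_tool", "payload": {"series": [[[0.055,0.0,0.0],0,0.03],[[0.055,0.0,0.0],0,0.04],[[0.055,0.0,0.0],0,0.05],[[0.055,0.0,-0.04],0,0.05],[[0.055,0.0,-0.08],0,0.05],[[0.055,0.0,-0.13],0,0.085],[[0.055,0.0,-0.18],0,0.085],[[0.055,0.0,-0.22],0,0.085]]}}

```text
time_s: 8.3
position: [0.5892, 0.2622, 0.2754]
tool_rot: [[-0.03, 1.0, 0.004], [1.0, 0.03, 0.001], [0.001, 0.004, -1.0]]
ft_force: [1.1, 0.3, 0.2]
grip_width: 0.0848
gripper_force: 0.0
```

```bash
python3 - <<'E'
from rig import env
o=env.observe();print(o['q'],o['position'],o['tool_rot'])
E
ls
```

```text
[ 1.35019699e+01  3.04932469e+01  5.25962198e+01 -1.54007913e-02
  9.66948701e+01  1.17938095e+01] [0.58921332 0.26224812 0.27537128] [[-2.97777276e-02  9.99549614e-01  3.72231979e-03]
 [ 9.99556416e-01  2.97756242e-02  6.19235612e-04]
 [ 5.08122321e-04  3.73910806e-03 -9.99992880e-01]]
d0.pkl
h.py
m.py
pics
w.py
```

The bar is back about 54 mm and held at its stop. Next I turn the fingers to close along the jig's y, then test how the arm handles a lean by reaching outward at height.

Emit:
{"api": "drive_tool", "payload": {"series": [[[-0.13,0.0,-0.12],-90,0.085],[[-0.13,0.0,-0.12],-90,0.085],[[-0.13,0.0,-0.12],-90,0.085],[[-0.13,0.0,-0.12],-90,0.085],[[-0.13,0.0,-0.12],-90,0.085],[[-0.13,0.0,-0.12],-90,0.085],[[-0.13,0.0,-0.12],-90,0.085],[[-0.13,0.0,-0.12],-90,0.085],[[-0.13,0.0,-0.12],-90,0.085],[[-0.13,0.0,-0.12],-90,0.085],[[-0.13,0.0,-0.12],-90,0.085],[[-0.13,0.0,-0.12],-90,0.085]]}}

```text
time_s: 9.5
position: [0.5929, 0.1325, 0.3918]
tool_rot: [[-1.0, -0.03, 0.001], [-0.03, 1.0, -0.0], [-0.001, -0.0, -1.0]]
ft_force: [-0.1, 0.0, -0.8]
grip_width: 0.0852
gripper_force: 0.0
```

```bash
python3 - <<'E'
from rig import env
o=env.observe();print(o['q'].round(2),o['position'].round(4),o['tool_rot'].round(4))
E
sed -i 's/0,140,40/0,140,40/' w.py; python3 w.py w3.png|grep -E 'red|orange'
```

```text
[ 1.4500e+00  2.5580e+01  4.2600e+01 -1.0000e-02  1.1178e+02 -9.0290e+01] [0.5929 0.1325 0.3918] [[-9.995e-01 -3.020e-02  8.000e-04]
 [-3.020e-02  9.995e-01 -2.000e-04]
 [-8.000e-04 -2.000e-04 -1.000e+00]]
red [325 158  14  14 121] lo [0.584 0.199 0.037] hi [0.597 0.212 0.086] top mean [0.5897 0.2058 0.0836] n 86
orange [407  57  26  53 192] lo [0.447 0.311 0.027] hi [0.51  0.332 0.032] top mean [0.4746 0.3223 0.0301] n 112
orange [224 161  37  13 328] lo [0.589 0.06  0.027] hi [0.608 0.11  0.114] top mean [0.5934 0.103  0.1091] n 82
orange [535 206  25  54 788] lo [0.663 0.563 0.02 ] hi [0.743 0.583 0.048] top mean [0.6933 0.566  0.0414] n 67
orange [ 400  268  110   83 3735] lo [0.58  0.185 0.021] hi [0.83  0.45  0.454] top mean [0.5818 0.1899 0.449 ] n 28
orange [313 275  54  10 208] lo [0.76  0.192 0.057] hi [0.77  0.271 0.085] top mean [0.7611 0.2327 0.0779] n 69
orange [   0  280  150   69 2969] lo [ 0.583 -0.36   0.02 ] hi [0.945 0.076 0.455] top mean [0.5837 0.0722 0.4526] n 5
orange [ 165  283  142   93 3050] lo [ 0.578 -0.037  0.02 ] hi [0.947 0.191 0.469] top mean [0.5781 0.1051 0.4692] n 1
orange [316 290  61  21 622] lo [0.597 0.174 0.104] hi [0.777 0.27  0.405] top mean [0.5968 0.1744 0.405 ] n 1
orange [ 310  312   86   89 5736] lo [0.575 0.147 0.127] hi [0.921 0.304 0.477] top mean [0.5789 0.1529 0.4707] n 44
```

Emit:
{"api": "drive_tool", "payload": {"series": [[[-0.05,0.0,0.0],0,0.085],[[-0.1,0.0,0.0],0,0.085],[[-0.15,0.0,0.0],0,0.085],[[-0.2,0.0,0.0],0,0.085],[[-0.25,0.0,0.0],0,0.085],[[-0.3,0.0,0.0],0,0.085],[[-0.35,0.0,0.0],0,0.085],[[-0.35,0.0,0.0],0,0.085],[[-0.35,0.0,0.0],0,0.085]]}}

```text
time_s: 10.45
position: [0.7643, 0.1211, 0.311]
tool_rot: [[-0.999, -0.031, 0.029], [-0.03, 1.0, 0.005], [-0.029, 0.004, -1.0]]
ft_force: [-0.2, 0.6, 0.6]
grip_width: 0.0853
gripper_force: 0.0
```

```bash
cat > o.py <<'E'
from rig import env
o=env.observe();print(o['q'].round(2),o['position'].round(4),o['tool_rot'].round(4).tolist())
E
python3 o.py
```

```text
[  0.19  48.21  12.73   0.29 117.37 -91.43] [0.7643 0.1211 0.311 ] [[-0.9991, -0.0306, 0.0294], [-0.0304, 0.9995, 0.0045], [-0.0295, 0.0036, -0.9996]]
```

Emit:
{"api": "drive_tool", "payload": {"series": [[[0.0,0.0,0.0],0,0.085]]}}

```text
time_s: 10.55
position: [0.7642, 0.1211, 0.3103]
tool_rot: [[-0.999, -0.03, 0.028], [-0.03, 1.0, 0.005], [-0.028, 0.004, -1.0]]
ft_force: [0.6, -0.3, 0.2]
grip_width: 0.0849
gripper_force: 0.0
```

```bash
python3 o.py
```

```text
[  0.18  48.25  12.76   0.29 117.4  -91.43] [0.7642 0.1211 0.3103] [[-0.9991, -0.0305, 0.0278], [-0.0304, 0.9995, 0.0045], [-0.0279, 0.0037, -0.9996]]
```

Emit:
{"api": "drive_tool", "payload": {"series": [[[-1.0,0.0,-0.2],0,0.085],[[-1.0,0.0,-0.2],0,0.085],[[-1.0,0.0,-0.2],0,0.085],[[-1.0,0.0,-0.2],0,0.085],[[-1.0,0.0,-0.2],0,0.085]]}}

```text
time_s: 11.05
position: [0.8008, 0.1019, 0.2623]
tool_rot: [[-0.998, -0.031, 0.058], [-0.03, 1.0, 0.008], [-0.058, 0.007, -0.998]]
ft_force: [0.9, -0.1, 0.2]
grip_width: 0.0851
gripper_force: 0.0
```

```bash
python3 o.py
```

```text
[ -1.3   51.85  12.74   0.6  112.1  -92.81] [0.8008 0.1019 0.2623] [[-0.9978, -0.0308, 0.0579], [-0.0303, 0.9995, 0.0083], [-0.0581, 0.0066, -0.9983]]
```

Emit:
{"api": "drive_tool", "payload": {"series": [[[-1.0,0.1,-0.5],0,0.085],[[-1.0,0.1,-0.5],0,0.085],[[-1.0,0.1,-0.5],0,0.085],[[-1.0,0.1,-0.5],0,0.085],[[-1.0,0.1,-0.5],0,0.085],[[-1.0,0.1,-0.5],0,0.085],[[-1.0,0.1,-0.5],0,0.085],[[-1.0,0.1,-0.5],0,0.085],[[-1.0,0.1,-0.5],0,0.085],[[-1.0,0.1,-0.5],0,0.085]]}}

```text
time_s: 12.05
position: [0.7991, 0.103, 0.2821]
tool_rot: [[-0.996, -0.031, 0.089], [-0.03, 0.999, 0.012], [-0.09, 0.01, -0.996]]
ft_force: [0.3, -0.5, -0.2]
grip_width: 0.0849
gripper_force: 0.0
```

```bash
python3 o.py
```

```text
[ -1.31  50.44  12.74   0.89 111.72 -92.7 ] [0.7991 0.103  0.2821] [[-0.9955, -0.0312, 0.0893], [-0.0302, 0.9995, 0.0124], [-0.0896, 0.0096, -0.9959]]
```

Each overreach call leans the tool back about 1.7° more, in the right direction. I'll repeat it in short calls.

Emit:
{"api": "drive_tool", "payload": {"series": [[[-1.0,0.0,-0.4],0,0.085],[[-1.0,0.0,-0.4],0,0.085]]}}

```text
time_s: 12.25
position: [0.8076, 0.0954, 0.2847]
tool_rot: [[-0.992, -0.031, 0.122], [-0.03, 0.999, 0.016], [-0.122, 0.012, -0.992]]
ft_force: [-0.5, -0.3, 0.2]
grip_width: 0.0852
gripper_force: 0.0
```

Emit:
{"api": "drive_tool", "payload": {"series": [[[-1.0,0.0,-0.4],0,0.085],[[-1.0,0.0,-0.4],0,0.085]]}}

```text
time_s: 12.45
position: [0.8145, 0.0885, 0.2892]
tool_rot: [[-0.988, -0.031, 0.152], [-0.029, 0.999, 0.019], [-0.153, 0.015, -0.988]]
ft_force: [-0.9, -1.6, 0.1]
grip_width: 0.0852
gripper_force: 0.0
```

Emit:
{"api": "drive_tool", "payload": {"series": [[[-1.0,0.0,-0.4],0,0.085]]}}

```text
time_s: 12.55
position: [0.8197, 0.0858, 0.2933]
tool_rot: [[-0.984, -0.032, 0.178], [-0.028, 0.999, 0.022], [-0.178, 0.017, -0.984]]
ft_force: [-0.2, 0.3, 0.1]
grip_width: 0.0848
gripper_force: 0.0
```

Emit:
{"api": "drive_tool", "payload": {"series": [[[-1.0,0.0,-0.4],0,0.085]]}}

```text
time_s: 12.65
position: [0.8248, 0.083, 0.2998]
tool_rot: [[-0.978, -0.032, 0.206], [-0.028, 0.999, 0.025], [-0.207, 0.019, -0.978]]
ft_force: [-0.6, -0.4, -0.1]
grip_width: 0.0849
gripper_force: 0.0
```

```bash
python3 o.py
```

```text
[ -3.05  49.46  12.74   2.15 105.97 -93.99] [0.8248 0.083  0.2998] [[-0.978, -0.0324, 0.2062], [-0.0278, 0.9993, 0.0251], [-0.2068, 0.0188, -0.9782]]
```

Emit:
{"api": "drive_tool", "payload": {"series": [[[-1.0,0.2,-0.3],0,0.085]]}}

```text
time_s: 12.75
position: [0.8305, 0.0886, 0.3037]
tool_rot: [[-0.972, -0.031, 0.235], [-0.026, 0.999, 0.027], [-0.235, 0.021, -0.972]]
ft_force: [-0.6, -0.5, -0.1]
grip_width: 0.0853
gripper_force: 0.0
```

Emit:
{"api": "drive_tool", "payload": {"series": [[[-1.0,0.2,-0.3],0,0.085]]}}

```text
time_s: 12.85
position: [0.8353, 0.0962, 0.3071]
tool_rot: [[-0.965, -0.033, 0.26], [-0.026, 0.999, 0.031], [-0.261, 0.023, -0.965]]
ft_force: [0.1, 0.2, 0.3]
grip_width: 0.0848
gripper_force: 0.0
```

Emit:
{"api": "drive_tool", "payload": {"series": [[[-1.0,0.2,-0.3],0,0.085]]}}

```text
time_s: 12.95
position: [0.8398, 0.1026, 0.312]
tool_rot: [[-0.957, -0.035, 0.287], [-0.026, 0.999, 0.035], [-0.287, 0.026, -0.957]]
ft_force: [-0.5, -1.4, 0.7]
grip_width: 0.0854
gripper_force: 0.0
```

Emit:
{"api": "drive_tool", "payload": {"series": [[[-1.0,0.2,-0.3],0,0.085]]}}

```text
time_s: 13.05
position: [0.8437, 0.108, 0.3183]
tool_rot: [[-0.949, -0.036, 0.313], [-0.025, 0.999, 0.038], [-0.314, 0.028, -0.949]]
ft_force: [-0.2, -0.2, -0.2]
grip_width: 0.085
gripper_force: 0.0
```

Emit:
{"api": "drive_tool", "payload": {"series": [[[-1.0,0.2,-0.2],0,0.085]]}}

```text
time_s: 13.15
position: [0.8493, 0.1134, 0.3227]
tool_rot: [[-0.939, -0.037, 0.341], [-0.024, 0.999, 0.041], [-0.342, 0.031, -0.939]]
ft_force: [-0.4, -0.3, 0.2]
grip_width: 0.0851
gripper_force: 0.0
```

Emit:
{"api": "drive_tool", "payload": {"series": [[[-1.0,0.2,-0.2],0,0.085]]}}

```text
time_s: 13.25
position: [0.8544, 0.1184, 0.3263]
tool_rot: [[-0.93, -0.037, 0.366], [-0.022, 0.999, 0.045], [-0.367, 0.034, -0.93]]
ft_force: [-0.6, -0.3, -0.3]
grip_width: 0.0854
gripper_force: 0.0
```

```bash
python3 o.py
```

```text
[ -0.81  48.41  12.74   2.9   97.39 -91.66] [0.8544 0.1184 0.3263] [[-0.9299, -0.0373, 0.3658], [-0.0224, 0.9987, 0.0451], [-0.3671, 0.0337, -0.9296]]
```

Emit:
{"api": "drive_tool", "payload": {"series": [[[-1.0,-0.2,-0.2],0,0.085]]}}

```text
time_s: 13.35
position: [0.8606, 0.107, 0.3321]
tool_rot: [[-0.92, -0.041, 0.39], [-0.024, 0.998, 0.05], [-0.392, 0.036, -0.919]]
ft_force: [0.0, -0.1, -0.5]
grip_width: 0.0849
gripper_force: 0.0
```

Emit:
{"api": "drive_tool", "payload": {"series": [[[-1.0,-0.2,-0.2],0,0.085]]}}

```text
time_s: 13.45
position: [0.8667, 0.0909, 0.3388]
tool_rot: [[-0.909, -0.039, 0.415], [-0.02, 0.999, 0.05], [-0.417, 0.037, -0.908]]
ft_force: [0.3, -0.5, 0.1]
grip_width: 0.0848
gripper_force: 0.0
```

Emit:
{"api": "drive_tool", "payload": {"series": [[[-1.0,-0.2,-0.2],0,0.085]]}}

```text
time_s: 13.55
position: [0.8717, 0.0774, 0.3464]
tool_rot: [[-0.897, -0.038, 0.44], [-0.017, 0.999, 0.052], [-0.442, 0.039, -0.896]]
ft_force: [-0.9, -0.9, 0.0]
grip_width: 0.0848
gripper_force: 0.0
```

Emit:
{"api": "drive_tool", "payload": {"series": [[[-1.0,-0.2,-0.2],0,0.085]]}}

```text
time_s: 13.65
position: [0.8758, 0.0655, 0.355]
tool_rot: [[-0.885, -0.039, 0.465], [-0.015, 0.998, 0.054], [-0.466, 0.04, -0.884]]
ft_force: [-0.3, 0.3, -0.0]
grip_width: 0.0853
gripper_force: 0.0
```

Emit:
{"api": "drive_tool", "payload": {"series": [[[-1.0,-0.2,-0.1],0,0.085]]}}

```text
time_s: 13.75
position: [0.8816, 0.0547, 0.3614]
tool_rot: [[-0.87, -0.039, 0.491], [-0.014, 0.998, 0.055], [-0.492, 0.041, -0.87]]
ft_force: [0.7, -0.3, 1.4]
grip_width: 0.0852
gripper_force: 0.0
```

Emit:
{"api": "drive_tool", "payload": {"series": [[[-1.0,-0.2,-0.1],0,0.085]]}}

```text
time_s: 13.85
position: [0.8868, 0.0444, 0.3666]
tool_rot: [[-0.857, -0.04, 0.513], [-0.013, 0.998, 0.056], [-0.515, 0.042, -0.856]]
ft_force: [0.2, -0.3, 0.0]
grip_width: 0.0849
gripper_force: 0.0
```

Emit:
{"api": "drive_tool", "payload": {"series": [[[-1.0,-0.2,-0.1],0,0.085]]}}

```text
time_s: 13.95
position: [0.8912, 0.0344, 0.3733]
tool_rot: [[-0.843, -0.041, 0.537], [-0.012, 0.998, 0.057], [-0.538, 0.042, -0.842]]
ft_force: [-0.0, 0.1, -0.2]
grip_width: 0.0845
gripper_force: 0.0
```

Emit:
{"api": "drive_tool", "payload": {"series": [[[-1.0,-0.2,-0.1],0,0.085]]}}

```text
time_s: 14.05
position: [0.8948, 0.0247, 0.3815]
tool_rot: [[-0.828, -0.041, 0.56], [-0.01, 0.998, 0.058], [-0.561, 0.042, -0.827]]
ft_force: [-0.1, 0.6, -0.0]
grip_width: 0.0847
gripper_force: 0.0
```

```bash
python3 o.py
```

```text
[ -8.25  46.22  12.75   7.9   87.62 -97.81] [0.8948 0.0247 0.3815] [[-0.8276, -0.0407, 0.5598], [-0.0102, 0.9983, 0.0575], [-0.5612, 0.0419, -0.8266]]
```

Lean is 34°, with the closing axis along the jig's y. Now I move back to the pre-approach point, 0.2 m out along the tool axis.

Emit:
{"api": "drive_tool", "payload": {"series": [[[0.04,-0.007,-0.009],0,0.06],[[0.08,-0.013,-0.017],0,0.06],[[0.12,-0.02,-0.026],0,0.06],[[0.16,-0.027,-0.034],0,0.06],[[0.2,-0.033,-0.043],0,0.06],[[0.24,-0.04,-0.051],0,0.06],[[0.28,-0.047,-0.06],0,0.06],[[0.32,-0.053,-0.068],0,0.06],[[0.36,-0.06,-0.077],0,0.06],[[0.4,-0.067,-0.085],0,0.06],[[0.432,-0.072,-0.092],0,0.06],[[0.432,-0.072,-0.092],0,0.06],[[0.432,-0.072,-0.092],0,0.06]]}}

```text
time_s: 15.35
position: [0.4884, -0.0568, 0.2134]
tool_rot: [[-0.827, -0.039, 0.56], [-0.01, 0.998, 0.056], [-0.561, 0.041, -0.827]]
ft_force: [0.4, -0.9, 1.0]
grip_width: 0.06
gripper_force: 0.0
```

```bash
python3 o.py; python3 - <<'E'
from h import *
d=cap('wrist','w4.png');P=cloud(d);h=hsv(d)
b=(abs(P[...,0]-.595)<.05)&(abs(P[...,1]+.045)<.035)&(P[...,2]>.03)&(P[...,2]<.09)&(cv2.inRange(h,(10,60,60),(30,255,255))>0)
k,l,s,_=cv2.connectedComponentsWithStats(b.astype(np.uint8))
for i in range(1,k):
    if s[i,4]>60:
        q=P[l==i];print(s[i],np.percentile(q,[2,50,98],axis=0).round(4).tolist())
E
```

```text
[ -31.21    5.76  108.54   30.75   41.37 -141.73] [ 0.4884 -0.0568  0.2134] [[-0.8275, -0.0393, 0.5601], [-0.0097, 0.9984, 0.0558], [-0.5614, 0.0407, -0.8265]]
[ 245  150   44   64 1585] [[0.5669, -0.0609, 0.0329], [0.5769, -0.0493, 0.0666], [0.6148, -0.0378, 0.0768]]
```

View pics/w4.png

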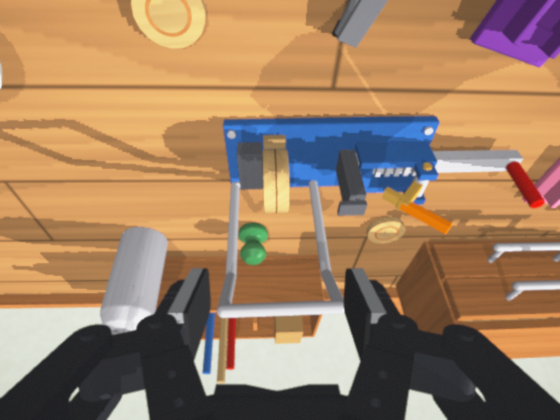

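w4: round at (276,175), jaw backed off at (351,180), pawl raised at (415,208), bow bar at (280,310). The way in along the tool axis is clear.

Emit:
{"api": "drive_tool", "payload": {"series": [[[0.0,-0.001,0.03],0,0.06],[[0.0,-0.001,0.06],0,0.06],[[0.0,-0.001,0.09],0,0.06],[[0.001,-0.001,0.12],0,0.06],[[0.001,-0.001,0.145],0,0.06],[[0.001,-0.001,0.165],0,0.06],[[0.001,-0.001,0.18],0,0.06],[[0.001,-0.001,0.19],0,0.06],[[0.001,-0.001,0.2],0,0.06],[[0.001,-0.001,0.2],0,0.06]]}}

```text
time_s: 16.4
position: [0.5997, -0.0454, 0.0458]
tool_rot: [[-0.829, -0.041, 0.558], [-0.011, 0.998, 0.058], [-0.56, 0.042, -0.828]]
ft_force: [-1.2, 0.1, 0.3]
grip_width: 0.0601
gripper_force: 0.0
```

```bash
python3 o.py; python3 - <<'E'
from h import *
d=cap('wrist'); s=cap('side')
a=cv2.cvtColor(d['img'],4); b=cv2.resize(cv2.cvtColor(s['img'],4)[160:290,190:310],(388,420),interpolation=2)
cv2.imwrite('pics/c5.png',cv2.resize(np.hstack([a,b]),(800,354)))
E
```

```text
[ -22.34   31.76  105.59   53.46   19.32 -161.55] [ 0.5997 -0.0454  0.0458] [[-0.8286, -0.0414, 0.5583], [-0.0108, 0.9983, 0.058], [-0.5597, 0.042, -0.8276]]
```

View pics/c5.png

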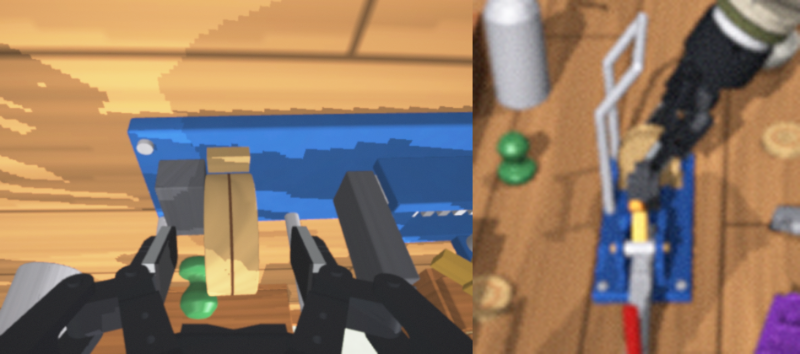

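c5: the fingers straddle the round evenly (finger tips at crop x 160 and 305, round at 231), with pads above the fixed jaw. Close and check.

Emit:
{"api": "drive_tool", "payload": {"series": [[[0.0,0.0,0.0],0,0.04],[[0.0,0.0,0.0],0,0.03],[[0.0,0.0,0.0],0,0.02],[[0.0,0.0,0.0],0,0.015],[[0.0,0.0,0.0],0,0.01],[[0.0,0.0,0.0],0,0.01],[[0.0,0.0,0.0],0,0.01]], "newtons": 35}}

```text
time_s: 17.2
position: [0.5992, -0.0458, 0.0469]
tool_rot: [[-0.828, -0.041, 0.559], [-0.011, 0.998, 0.057], [-0.561, 0.041, -0.827]]
ft_force: [-1.8, -0.4, 6.2]
grip_width: 0.0238
gripper_force: 38.6
```

Emit:
{"api": "drive_tool", "payload": {"series": [[[0.0,0.0,-0.01],0,0.01],[[0.0,0.0,-0.025],0,0.01],[[0.0,0.0,-0.04],0,0.01],[[0.0,0.0,-0.06],0,0.01],[[0.0,0.0,-0.085],0,0.01],[[0.0,0.0,-0.11],0,0.01],[[0.0,0.0,-0.14],0,0.01],[[0.0,0.0,-0.17],0,0.01],[[0.0,0.0,-0.2],0,0.01],[[0.0,0.0,-0.2],0,0.01]]}}

```text
time_s: 18.2
position: [0.4863, -0.0574, 0.2146]
tool_rot: [[-0.827, -0.04, 0.561], [-0.011, 0.998, 0.055], [-0.563, 0.039, -0.826]]
ft_force: [0.3, 0.2, -1.6]
grip_width: 0.0235
gripper_force: 37.8
```

```bash
python3 o.py
```

```text
[ -31.48    5.43  108.72   30.83   41.53 -142.05] [ 0.4863 -0.0574  0.2146] [[-0.8267, -0.0401, 0.5613], [-0.0113, 0.9984, 0.0548], [-0.5626, 0.0389, -0.8258]]
```

The round is held (23.5 mm) and out of the clamp. Turning the leaned tool to the rack's yaw would tilt the disc axis, so I'll turn the tool with a flip to keep the last joint in range. I'll trim the tilt by overreaching on the right-hand side, which is clear.

Emit:
{"api": "drive_tool", "payload": {"series": [[[0.011,-0.0235,-0.02],8,0.01],[[0.022,-0.047,-0.04],16,0.01],[[0.033,-0.07,-0.06],24,0.01],[[0.044,-0.094,-0.08],32,0.01],[[0.055,-0.117,-0.1],40,0.01],[[0.066,-0.141,-0.12],48,0.01],[[0.077,-0.164,-0.14],56,0.01],[[0.088,-0.188,-0.16],64,0.01],[[0.099,-0.211,-0.18],72,0.01],[[0.11,-0.235,-0.2],80,0.01],[[0.121,-0.258,-0.22],88,0.01],[[0.132,-0.282,-0.24],96,0.01],[[0.143,-0.305,-0.26],104,0.01],[[0.154,-0.329,-0.28],112,0.01],[[0.165,-0.352,-0.3],120,0.01],[[0.177,-0.376,-0.32],128,0.01],[[0.188,-0.4,-0.34],136,0.01],[[0.2,-0.423,-0.36],144,0.01],[[0.21,-0.447,-0.38],152,0.01],[[0.221,-0.47,-0.396],160,0.01]]}}

```text
time_s: 20.2
position: [0.1014, -0.5528, 0.3954]
tool_rot: [[0.767, 0.317, 0.559], [0.344, -0.937, 0.059], [0.542, 0.147, -0.827]]
ft_force: [-0.0, -0.3, -0.7]
grip_width: 0.0237
gripper_force: 37.8
```

```bash
cat >> o.py <<'E'
import numpy as np
R=o['tool_rot'];print('t',o['time_s'],'grip',o['grip_width'],'y ang',np.degrees(np.arctan2(R[1,1],R[0,1])).round(2),'y z',R[2,1].round(3))
print('tool axes of phi -106', (R.T@np.array([-.276,-.961,0])).round(3),'up',(R.T@np.array([0,0,1])).round(3))
E
python3 o.py
```

```text
[-106.18   20.98   56.29   34.37  112.9   -26.53] [ 0.1014 -0.5528  0.3954] [[0.7667, 0.3166, 0.5586], [0.3443, -0.937, 0.0585], [0.5419, 0.1474, -0.8274]]
t 20.2 grip 0.0236589085172565 y ang -71.33 y z 0.147
tool axes of phi -106 [-0.542  0.813 -0.21 ] up [ 0.542  0.147 -0.827]
```

Emit:
{"api": "drive_tool", "payload": {"series": [[[0.0,0.0,0.0],8,0.01],[[0.0,0.0,0.0],16,0.01],[[0.0,0.0,0.0],24,0.01],[[0.0,0.0,0.0],32,0.01],[[0.0,0.0,0.0],38,0.01],[[0.0,0.0,0.0],38,0.01]]}}

```text
time_s: 20.8
position: [0.1024, -0.5517, 0.395]
tool_rot: [[0.8, -0.218, 0.559], [-0.301, -0.952, 0.059], [0.519, -0.216, -0.827]]
ft_force: [0.3, -0.6, 0.0]
grip_width: 0.0236
gripper_force: 37.8
```

```bash
python3 o.py
```

```text
[-106.12   20.87   56.52   34.36  112.8    11.17] [ 0.1024 -0.5517  0.395 ] [[0.8002, -0.2181, 0.5587], [-0.3009, -0.9518, 0.0593], [0.5189, -0.2156, -0.8272]]
t 20.8 grip 0.02360993203035517 y ang -102.91 y z -0.216
tool axes of phi -106 [ 0.068  0.975 -0.211] up [ 0.519 -0.216 -0.827]
```

Emit:
{"api": "drive_tool", "payload": {"series": [[[0.009,0.036,-0.018],0,0.01],[[0.018,0.073,-0.037],0,0.01],[[0.026,0.109,-0.055],0,0.01],[[0.035,0.145,-0.073],0,0.01],[[0.044,0.182,-0.092],0,0.01],[[0.053,0.218,-0.11],0,0.01],[[0.07,0.28,-0.14],0,0.01],[[0.07,0.28,-0.14],0,0.01]]}}

```text
time_s: 21.6
position: [0.0426, -0.7159, 0.4133]
tool_rot: [[0.793, -0.23, 0.564], [-0.297, -0.955, 0.028], [0.532, -0.19, -0.825]]
ft_force: [-0.9, -0.5, -0.8]
grip_width: 0.0235
gripper_force: 38.3
```

Emit:
{"api": "drive_tool", "payload": {"series": [[[0.2,0.9,-0.45],0,0.01]]}}

```text
time_s: 21.7
position: [0.0343, -0.7265, 0.4055]
tool_rot: [[0.786, -0.24, 0.569], [-0.295, -0.955, 0.004], [0.543, -0.172, -0.822]]
ft_force: [1.2, 0.0, 0.2]
grip_width: 0.0237
gripper_force: 38.3
```

Emit:
{"api": "drive_tool", "payload": {"series": [[[0.2,0.9,-0.45],0,0.01]]}}

```text
time_s: 21.8
position: [0.0236, -0.7373, 0.3965]
tool_rot: [[0.778, -0.254, 0.574], [-0.298, -0.954, -0.02], [0.553, -0.155, -0.818]]
ft_force: [-0.2, 0.4, -0.2]
grip_width: 0.0234
gripper_force: 38.3
```

Emit:
{"api": "drive_tool", "payload": {"series": [[[0.2,0.9,-0.45],0,0.01]]}}

```text
time_s: 21.9
position: [0.0134, -0.7467, 0.3893]
tool_rot: [[0.771, -0.268, 0.578], [-0.299, -0.953, -0.043], [0.563, -0.139, -0.815]]
ft_force: [0.7, 0.7, -0.6]
grip_width: 0.0236
gripper_force: 38.3
```

```bash
python3 o.py
```

```text
[-109.48   45.88   12.69   42.27  123.68   22.21] [ 0.0134 -0.7467  0.3893] [[0.7706, -0.2677, 0.5784], [-0.2986, -0.9534, -0.0434], [0.5631, -0.1393, -0.8146]]
t 21.9 grip 0.023624640449070845 y ang -105.68 y z -0.139
tool axes of phi -106 [ 0.074  0.99  -0.118] up [ 0.563 -0.139 -0.815]
```

Emit:
{"api": "drive_tool", "payload": {"series": [[[0.2,0.9,-0.45],0,0.01]]}}

```text
time_s: 22.0
position: [0.0035, -0.7551, 0.3837]
tool_rot: [[0.763, -0.281, 0.582], [-0.298, -0.952, -0.068], [0.573, -0.122, -0.81]]
ft_force: [0.2, -1.0, -0.7]
grip_width: 0.0234
gripper_force: 38.3
```

Emit:
{"api": "drive_tool", "payload": {"series": [[[0.2,0.9,-0.45],0,0.01]]}}

```text
time_s: 22.1
position: [-0.0064, -0.7626, 0.3794]
tool_rot: [[0.756, -0.294, 0.584], [-0.298, -0.95, -0.092], [0.583, -0.104, -0.806]]
ft_force: [0.4, 0.2, -0.3]
grip_width: 0.0233
gripper_force: 38.3
```

Emit:
{"api": "drive_tool", "payload": {"series": [[[0.2,0.9,-0.45],0,0.01]]}}

```text
time_s: 22.2
position: [-0.0163, -0.7695, 0.3763]
tool_rot: [[0.75, -0.307, 0.586], [-0.296, -0.948, -0.118], [0.592, -0.085, -0.801]]
ft_force: [-0.3, 0.2, -1.6]
grip_width: 0.0234
gripper_force: 38.3
```

Emit:
{"api": "drive_tool", "payload": {"series": [[[0.2,0.9,-0.45],0,0.01]]}}

```text
time_s: 22.3
position: [-0.0266, -0.7757, 0.3741]
tool_rot: [[0.743, -0.321, 0.588], [-0.295, -0.945, -0.143], [0.601, -0.067, -0.796]]
ft_force: [0.2, 0.2, -0.4]
grip_width: 0.0238
gripper_force: 38.3
```

Emit:
{"api": "drive_tool", "payload": {"series": [[[0.2,0.9,-0.45],0,0.01]]}}

```text
time_s: 22.4
position: [-0.037, -0.7814, 0.3728]
tool_rot: [[0.736, -0.335, 0.588], [-0.293, -0.941, -0.169], [0.61, -0.048, -0.791]]
ft_force: [1.1, 0.1, 0.1]
grip_width: 0.0233
gripper_force: 38.3
```

```bash
python3 o.py; cat >c.py <<'E'
# tool shift to a world TCP target
import sys,numpy as np
from rig import env
o=env.observe();print((o['tool_rot'].T@(np.array(list(map(float,sys.argv[1:4])))-o['position'])).round(4))
E
python3 c.py 0.25 -0.42 0.38
```

```text
[-113.2    47.6    12.73   43.08  117.25   18.62] [-0.037  -0.7814  0.3728] [[0.7362, -0.3348, 0.5882], [-0.2929, -0.9411, -0.1691], [0.6102, -0.0478, -0.7908]]
t 22.4 grip 0.023252405662468712 y ang -109.58 y z -0.048
tool axes of phi -106 [0.078 0.997 0.   ] up [ 0.61  -0.048 -0.791]
[ 0.1098 -0.4365  0.102 ]
```

```bash
python3 c.py 0.42 -0.40 0.42
```

```text
[ 0.2535 -0.5142  0.167 ]
```

Emit:
{"api": "drive_tool", "payload": {"series": [[[0.018,-0.036,0.012],0,0.01],[[0.036,-0.073,0.024],-1,0.01],[[0.054,-0.11,0.036],-2,0.01],[[0.072,-0.147,0.048],-3,0.01],[[0.09,-0.183,0.06],-4,0.01],[[0.108,-0.22,0.072],-4.5,0.01],[[0.126,-0.257,0.084],-4.5,0.01],[[0.144,-0.293,0.096],-4.5,0.01],[[0.163,-0.33,0.107],-4.5,0.01],[[0.181,-0.367,0.119],-4.5,0.01],[[0.2,-0.404,0.131],-4.5,0.01],[[0.217,-0.44,0.143],-4.5,0.01],[[0.235,-0.477,0.155],-4.5,0.01],[[0.253,-0.514,0.167],-4.5,0.01],[[0.253,-0.514,0.167],-4.5,0.01]]}}

```text
time_s: 23.9
position: [0.4227, -0.3954, 0.4222]
tool_rot: [[0.76, -0.27, 0.591], [-0.213, -0.963, -0.166], [0.614, 0.001, -0.789]]
ft_force: [-0.3, 0.1, -0.6]
grip_width: 0.0237
gripper_force: 38.3
```

```bash
python3 o.py;python3 c.py 0.44 0.25 0.32
```

```text
[-67.84   6.95  72.61  29.84  76.86  37.06] [ 0.4227 -0.3954  0.4222] [[0.7603, -0.2698, 0.5909], [-0.2126, -0.9629, -0.1661], [0.6138, 0.0007, -0.7895]]
t 23.9 grip 0.023671042165175474 y ang -105.65 y z 0.001
tool axes of phi -106 [-0.006  1.    -0.003] up [ 0.614  0.001 -0.789]
[-0.1868 -0.6263 -0.0163]
```

Emit:
{"api": "drive_tool", "payload": {"series": [[[-0.0117,-0.039,-0.001],0,0.01],[[-0.023,-0.078,-0.002],0,0.01],[[-0.035,-0.117,-0.003],0,0.01],[[-0.047,-0.157,-0.004],0,0.01],[[-0.058,-0.196,-0.005],0,0.01],[[-0.07,-0.235,-0.006],0,0.01],[[-0.082,-0.274,-0.007],0,0.01],[[-0.093,-0.313,-0.008],0,0.01],[[-0.105,-0.352,-0.009],0,0.01],[[-0.117,-0.39,-0.01],0,0.01],[[-0.128,-0.43,-0.011],0,0.01],[[-0.14,-0.47,-0.012],0,0.01],[[-0.152,-0.509,-0.013],0,0.01],[[-0.163,-0.548,-0.014],0,0.01],[[-0.175,-0.587,-0.015],0,0.01],[[-0.187,-0.626,-0.016],0,0.01],[[-0.187,-0.626,-0.016],0,0.01]]}}

```text
time_s: 25.6
position: [0.4404, 0.2498, 0.3184]
tool_rot: [[0.762, -0.271, 0.588], [-0.215, -0.963, -0.164], [0.61, -0.001, -0.792]]
ft_force: [-1.4, 0.4, -0.8]
grip_width: 0.0236
gripper_force: 38.3
```

```bash
python3 o.py; cat > r.py <<'E'
from h import *
import sys
f=sys.argv[1]
o=env.observe();R=o['tool_rot'];p=o['position']
for n in('wrist','top'):
    d=cap(n,n+f);P=cloud(d);h=hsv(d);Z=P[...,2]
    near=(np.hypot(P[...,0]-.471,P[...,1]-.304)<.07)
    dark=(h[...,2]<110)&(h[...,1]>70)&~cv2.inRange(h,(120,60,0),(175,255,255)).astype(bool)
    for nm,m in(('base',near&dark&(Z>.004)&(Z<.04)),('wall',near&(Z>.025)&(Z<.036))):
        if m.sum()>30:
            r=cv2.minAreaRect((P[m][:,:2]*1000).astype(np.float32));print(n,nm,m.sum(),np.round(r[0],1),np.round(r[1],1),round(r[2],2))
    L=(P-p)@R   # tool frame
    w=(abs(L[...,0])<.06)&(abs(L[...,1])<.013)&(abs(L[...,2])<.05)&(cv2.inRange(h,(10,50,60),(32,255,255))>0)
    if w.sum()>50: print(n,'round tool-frame',w.sum(),np.percentile(L[w],[1,50,99],axis=0).round(4).tolist())
E
python3 r.py 6.png
```

```text
[ 28.68   6.06  90.39 -30.    58.46 144.61] [0.4404 0.2498 0.3184] [[0.7625, -0.2706, 0.5877], [-0.2151, -0.9627, -0.1642], [0.6102, -0.0012, -0.7922]]
t 25.6 grip 0.023562195067491472 y ang -105.7 y z -0.001
tool axes of phi -106 [-0.004  1.    -0.004] up [ 0.61  -0.001 -0.792]
wrist base 143 [474.1 313.7] [ 41.2 105.4] 89.12
wrist round tool-frame 8859 [[-0.0174, -0.0116, -0.0308], [0.0172, 0.0004, -0.0256], [0.036, 0.012, 0.0036]]
top base 385 [469.2 298.2] [104.2 112.4] 63.57
top round tool-frame 420 [[-0.0163, -0.0119, -0.0341], [0.021, 0.0003, -0.0233], [0.0343, 0.0128, 0.017]]
```

View pics/wrist6.png

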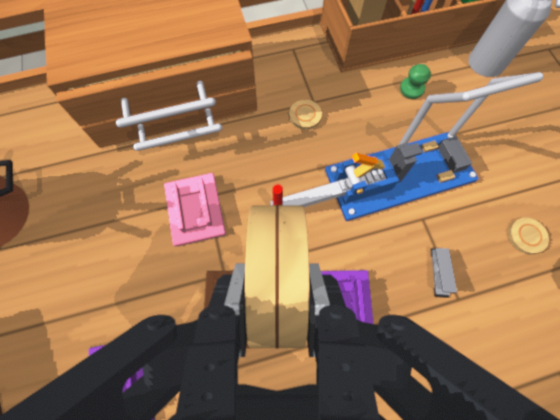

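wrist6: the round is held square in the fingers at (277,275), with the rack hidden below it at about (215,285). Pawl up and bar back at (360,160). I'll fit the round's centre in the tool frame, and flip the tool by half a turn to give the last joint room.

```bash
cat > f.py <<'E'
from h import *
from scipy.optimize import least_squares
import sys
o=env.observe();R=o['tool_rot'];p=o['position']
for n in sys.argv[1:]:
    d=cap(n);P=cloud(d);h=hsv(d);L=(P-p)@R
    w=(abs(L[...,0])<.05)&(abs(L[...,1])<.010)&(abs(L[...,2])<.05)&(cv2.inRange(h,(10,50,60),(32,255,255))>0)
    q=L[w]
    g=lambda c:np.hypot(q[:,0]-c[0],q[:,2]-c[1])-.032
    s=least_squares(g,[0,0],loss='soft_l1',f_scale=.001)
    print(n,len(q),'centre tool x,z',s.x.round(4),'y med',np.median(q[:,1]).round(4),'res',np.median(abs(g(s.x))).round(4),'world',(p+R@[s.x[0],0,s.x[1]]).round(4))
E
python3 f.py wrist top side
```

```text
wrist 7351 centre tool x,z [0.0041 0.0024] y med 0.0 res 0.0004 world [0.445  0.2453 0.32  ]
top 341 centre tool x,z [0.0004 0.0006] y med -0.0002 res 0.0012 world [0.4411 0.2464 0.3192]
side 199 centre tool x,z [0.0034 0.0006] y med -0.0044 res 0.0007 world [0.4434 0.2458 0.321 ]
```

Emit:
{"api": "drive_tool", "payload": {"series": [[[0,0,0],-8.5,0.01],[[0,0,0],-17,0.01],[[0,0,0],-25.5,0.01],[[0,0,0],-34,0.01],[[0,0,0],-42.5,0.01],[[0,0,0],-51,0.01],[[0,0,0],-59.5,0.01],[[0,0,0],-68,0.01],[[0,0,0],-76.5,0.01],[[0,0,0],-85,0.01],[[0,0,0],-93.5,0.01],[[0,0,0],-102,0.01],[[0,0,0],-110.5,0.01],[[0,0,0],-119,0.01],[[0,0,0],-127.5,0.01],[[0,0,0],-136,0.01],[[0,0,0],-144.5,0.01],[[0,0,0],-153,0.01],[[0,0,0],-161.5,0.01],[[0,0,0],-170,0.01]]}}

```text
time_s: 27.85
position: [0.4406, 0.245, 0.3202]
tool_rot: [[-0.702, 0.4, 0.589], [0.378, 0.91, -0.168], [-0.603, 0.105, -0.791]]
ft_force: [-0.2, -0.7, -0.6]
grip_width: 0.0238
gripper_force: 38.3
```

Emit:
{"api": "drive_tool", "payload": {"series": [[[0,0,0],-5,0.01],[[0,0,0],-10,0.01],[[0,0,0],-10,0.01]]}}

```text
time_s: 28.15
position: [0.4406, 0.2452, 0.3201]
tool_rot: [[-0.76, 0.276, 0.588], [0.219, 0.961, -0.168], [-0.612, 0.002, -0.791]]
ft_force: [0.5, -0.7, -0.6]
grip_width: 0.0233
gripper_force: 38.3
```

```bash
python3 o.py; python3 f.py wrist top; python3 r.py 7.png
```

```text
[ 28.21   5.73  90.55 -29.98  58.46 -35.57] [0.4406 0.2452 0.3201] [[-0.7599, 0.2761, 0.5885], [0.2193, 0.9611, -0.1677], [-0.6119, 0.0016, -0.7909]]
t 28.15 grip 0.023313242807821346 y ang 73.97 y z 0.002
tool axes of phi -106 [-0.001 -1.    -0.001] up [-0.612  0.002 -0.791]
wrist 7366 centre tool x,z [0.0013 0.0023] y med 0.0002 res 0.0003 world [0.441  0.2451 0.3175]
top 316 centre tool x,z [0.0062 0.0004] y med 0.0006 res 0.001 world [0.4361 0.2465 0.316 ]
wrist base 2706 [490.4 296.1] [72.9 58.9] 72.92
wrist wall 612 [484.6 299.2] [44.2 46.9] 74.33
wrist round tool-frame 8831 [[-0.0203, -0.0121, -0.0306], [0.0145, -0.0002, -0.0256], [0.0332, 0.0113, 0.0031]]
top base 416 [478.2 308.6] [104.2 115.8] 3.21
top round tool-frame 383 [[-0.0271, -0.0109, -0.034], [-0.015, 0.0019, -0.0231], [0.023, 0.0128, 0.0157]]
```

View pics/wrist7.png

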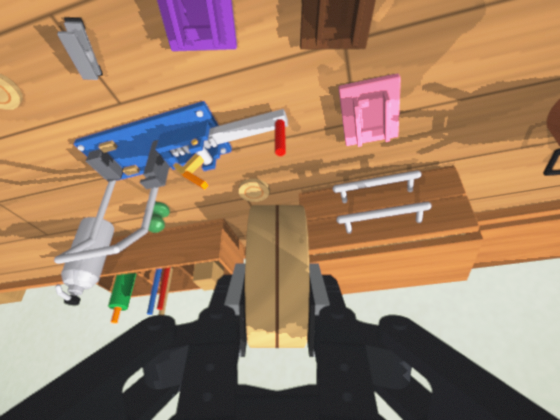

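wrist7: the rack is at the top edge (337,20) and cut off. Step back 0.11 m to see it whole from near.

Emit:
{"api": "drive_tool", "payload": {"series": [[[0.03,-0.013,-0.02],0,0.01],[[0.055,-0.027,-0.04],0,0.01],[[0.081,-0.04,-0.063],0,0.01],[[0.081,-0.04,-0.063],0,0.01]]}}

```text
time_s: 28.75
position: [0.3278, 0.2357, 0.3204]
tool_rot: [[-0.76, 0.274, 0.589], [0.219, 0.962, -0.165], [-0.612, 0.003, -0.791]]
ft_force: [-0.3, -0.4, -0.4]
grip_width: 0.0236
gripper_force: 38.3
```

```bash
python3 o.py; python3 r.py 8.png; python3 f.py wrist
```

```text
[ 36.75  -3.11  99.66 -33.1   62.56 -27.19] [0.3278 0.2357 0.3204] [[-0.7604, 0.2739, 0.5889], [0.2185, 0.9617, -0.1652], [-0.6116, 0.0031, -0.7911]]
t 28.75 grip 0.023620239725269852 y ang 74.1 y z 0.003
tool axes of phi -106 [-0.    -1.    -0.004] up [-0.612  0.003 -0.791]
wrist base 2823 [469.8 301.6] [72.8 95.2] 73.92
wrist wall 578 [473.6 302.2] [45.1 71.6] 74.49
wrist round tool-frame 8837 [[-0.0202, -0.0121, -0.0307], [0.0145, -0.0002, -0.0256], [0.0332, 0.0114, 0.0034]]
top base 1243 [471.5 293.3] [100.7 110.8] 75.38
top wall 151 [470.4 304.6] [46.6 71.8] 75.51
top round tool-frame 400 [[-0.0291, -0.0097, -0.0322], [-0.0175, 0.0017, -0.0211], [0.0148, 0.0127, 0.0163]]
wrist 7372 centre tool x,z [0.0013 0.0023] y med 0.0001 res 0.0003 world [0.331  0.2362 0.3178]
```

View pics/wrist8.png

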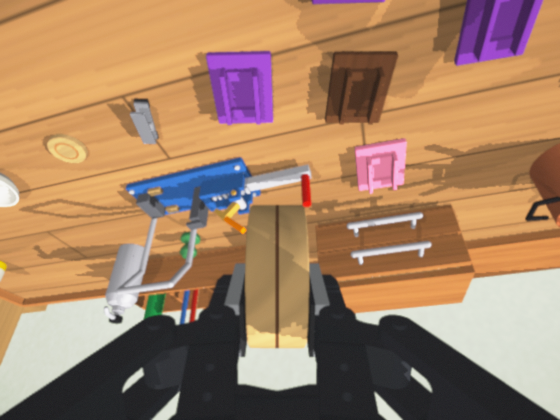

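```bash
python3 c.py 0.472 0.3034 0.13
```

```text
[0.024  0.1028 0.2222]
```

Emit:
{"api": "drive_tool", "payload": {"series": [[[0.004,0.017,0.037],0,0.01],[[0.008,0.034,0.074],0,0.01],[[0.012,0.051,0.111],0,0.01],[[0.016,0.069,0.148],0,0.01],[[0.02,0.086,0.185],0,0.01],[[0.022,0.096,0.207],0,0.01],[[0.024,0.103,0.222],0,0.01],[[0.024,0.103,0.222],0,0.01]]}}

```text
time_s: 29.7
position: [0.4727, 0.3029, 0.1272]
tool_rot: [[-0.762, 0.276, 0.586], [0.219, 0.961, -0.169], [-0.609, -0.001, -0.793]]
ft_force: [-0.0, -0.0, -0.8]
grip_width: 0.0236
gripper_force: 38.3
```

```bash
python3 o.py; python3 c.py 0.472 0.3034 0.06;  python3 f.py wrist top; python3 r.py 9.png
```

```text
[ 32.72  25.21  99.57 -47.38  38.58  -7.53] [0.4727 0.3029 0.1272] [[-0.762, 0.2765, 0.5855], [0.2186, 0.961, -0.1692], [-0.6095, -0.0009, -0.7928]]
t 29.7 grip 0.02360010104769581 y ang 73.95 y z -0.001
tool axes of phi -106 [ 0.    -1.     0.001] up [-0.609 -0.001 -0.793]
[0.0416 0.0003 0.0528]
wrist 7369 centre tool x,z [0.0013 0.0024] y med -0.0002 res 0.0003 world [0.4731 0.3028 0.1245]
top 216 centre tool x,z [ 0.0062 -0.001 ] y med 0.0007 res 0.0012 world [0.4674 0.3045 0.1242]
wrist base 6898 [464.3 295.8] [ 71.6 102.3] 63.63
wrist wall 1919 [473.1 302.2] [44.2 71.2] 74.38
wrist round tool-frame 8852 [[-0.0203, -0.0121, -0.0308], [0.0146, -0.0002, -0.0256], [0.0332, 0.0113, 0.0034]]
top base 665 [473.2 291.7] [ 99.5 119.7] 76.33
top wall 60 [469.6 283.7] [ 7.2 63. ] 75.83
top round tool-frame 269 [[-0.0269, -0.0116, -0.0349], [-0.016, 0.0017, -0.0229], [0.0203, 0.0127, 0.0146]]
```

View pics/wrist9.png

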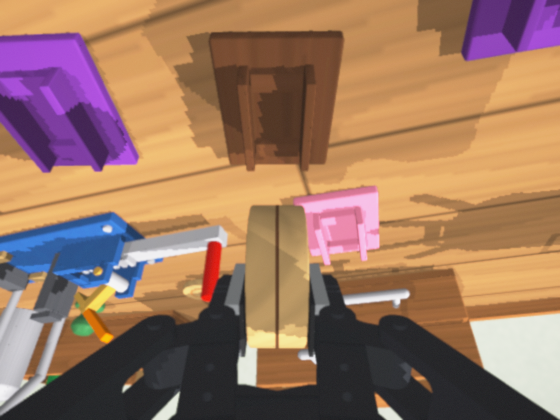

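wrist9: slot centred at (283,110); the round is in line with it, within 1 mm in the camera's own measurement. Lower straight down.

Emit:
{"api": "drive_tool", "payload": {"series": [[[0.012,0.0,0.016],0,0.01],[[0.024,0.0,0.032],0,0.01],[[0.034,-0.0005,0.044],0,0.01],[[0.04,-0.0005,0.052],0,0.01],[[0.044,-0.0005,0.057],0,0.01],[[0.047,-0.0005,0.061],0,0.01],[[0.047,-0.0005,0.061],0,0.01]]}}

```text
time_s: 30.6
position: [0.4713, 0.303, 0.0528]
tool_rot: [[-0.76, 0.275, 0.588], [0.218, 0.962, -0.167], [-0.612, 0.002, -0.791]]
ft_force: [0.1, 0.0, 0.0]
grip_width: 0.0236
gripper_force: 38.3
```

```bash
python3 o.py
```

```text
[ 32.8   32.68 103.91 -61.42  31.51   9.51] [0.4713 0.303  0.0528] [[-0.7605, 0.2747, 0.5884], [0.2183, 0.9615, -0.1668], [-0.6116, 0.0016, -0.7912]]
t 30.6 grip 0.02358076214905614 y ang 74.05 y z 0.002
tool axes of phi -106 [ 0.    -1.    -0.002] up [-0.612  0.002 -0.791]
```

Emit:
{"api": "drive_tool", "payload": {"series": [[[0.0012,0.0,0.0016],0,0.01],[[0.0024,0.0,0.0032],0,0.01],[[0.0036,0.0,0.0047],0,0.01],[[0.0036,0.0,0.0047],0,0.01]]}}

```text
time_s: 31.0
position: [0.4713, 0.3029, 0.0466]
tool_rot: [[-0.761, 0.275, 0.588], [0.218, 0.961, -0.167], [-0.611, 0.001, -0.791]]
ft_force: [0.2, 0.7, -1.1]
grip_width: 0.0233
gripper_force: 38.3
```

Emit:
{"api": "drive_tool", "payload": {"series": [[[0.0006,0.0,0.0008],0,0.01],[[0.0012,0.0,0.0016],0,0.01],[[0.0012,0.0,0.0016],0,0.01]]}}

```text
time_s: 31.3
position: [0.4717, 0.303, 0.0451]
tool_rot: [[-0.76, 0.275, 0.589], [0.218, 0.962, -0.167], [-0.612, 0.002, -0.791]]
ft_force: [0.6, -1.0, 2.1]
grip_width: 0.0232
gripper_force: 38.6
```

```bash
python3 f.py wrist
```

```text
wrist 9052 centre tool x,z [0.0023 0.0026] y med -0.0002 res 0.0007 world [0.4715 0.3031 0.0416]
```

Emit:
{"api": "drive_tool", "payload": {"series": [[[0,0,0],0,0.024],[[0,0,0],0,0.027],[[0,0,0],0,0.032],[[0,0,0],0,0.04],[[0,0,0],0,0.05],[[0,0,0],0,0.06],[[0,0,0],0,0.06],[[0,0,0],0,0.06]]}}

```text
time_s: 32.15
position: [0.4714, 0.303, 0.0448]
tool_rot: [[-0.761, 0.275, 0.588], [0.218, 0.962, -0.167], [-0.611, 0.002, -0.791]]
ft_force: [0.3, -0.1, -0.6]
grip_width: 0.0598
gripper_force: 0.0
```

Emit:
{"api": "drive_tool", "payload": {"series": [[[0,0,-0.01],0,0.06],[[0,0,-0.025],0,0.06],[[0,0,-0.045],0,0.06],[[0,0,-0.075],0,0.06],[[0,0,-0.11],0,0.06],[[0,0,-0.15],0,0.06],[[0,0,-0.19],0,0.06],[[0,0,-0.19],0,0.06]]}}

```text
time_s: 32.95
position: [0.358, 0.3363, 0.1994]
tool_rot: [[-0.759, 0.272, 0.592], [0.219, 0.962, -0.161], [-0.614, 0.008, -0.79]]
ft_force: [0.4, -0.6, -0.6]
grip_width: 0.0599
gripper_force: 0.0
```

```bash
python3 - <<'E'
from h import *
from scipy.optimize import least_squares
d=cap('wrist','w10.png')
for n,d in(('wrist',d),('top',cap('top'))):
    P=cloud(d);h=hsv(d)
    near=np.hypot(P[...,0]-.472,P[...,1]-.303)<.06
    w=near&(P[...,2]>.033)&(P[...,2]<.09)&(cv2.inRange(h,(10,50,60),(32,255,255))>0)
    q=P[w];a=q[:,:2]@[.962,-.274];b=q[:,:2]@[.274,.962]
    g=lambda c:np.hypot(a-c[0],q[:,2]-c[1])-.032
    s=least_squares(g,[.371,.042],loss='soft_l1',f_scale=.001)
    ht=q[q[:,2]>.06][:,:2]
    print(n,w.sum(),'rack-x,z',s.x.round(4),'rack-y',np.percentile(b,[2,98]).round(4),'z max',q[:,2].max().round(4),'rect',cv2.minAreaRect((ht*1000).astype(np.float32)))
    m=near&(P[...,2]>.025)&(P[...,2]<.033)
    r=cv2.minAreaRect((P[m][:,:2]*1000).astype(np.float32));print('walls',r,'rx,ry',np.dot(r[0],[.962,-.274]),np.dot(r[0],[.274,.962]))
E
python3 o.py|tail -2
```

```text
wrist 1560 rack-x,z [0.3727 0.0425] rack-y [0.4089 0.4319] z max 0.0756 rect ((467.6664733886719, 303.5833740234375), (23.919031143188477, 46.99061584472656), 74.37918090820312)
walls ((473.2959289550781, 302.0024719238281), (43.99742889404297, 71.1246337890625), 74.47850036621094) rx,ry 372.5620063476562 420.2094625244141
top 310 rack-x,z [0.3673 0.0407] rack-y [0.4089 0.4342] z max 0.0804 rect ((468.61090087890625, 305.0567932128906), (26.623762130737305, 54.30930709838867), 74.05207061767578)
walls ((470.37408447265625, 304.5594482421875), (46.8544921875, 71.55845642089844), 75.0147476196289) rx,ry 369.05058044433594 421.8686883544922
t 33.05 grip 0.05975606061959882 y ang 74.13 y z 0.003
tool axes of phi -106 [ 0.    -1.    -0.004] up [-0.612  0.003 -0.791]
```

View pics/w10.png

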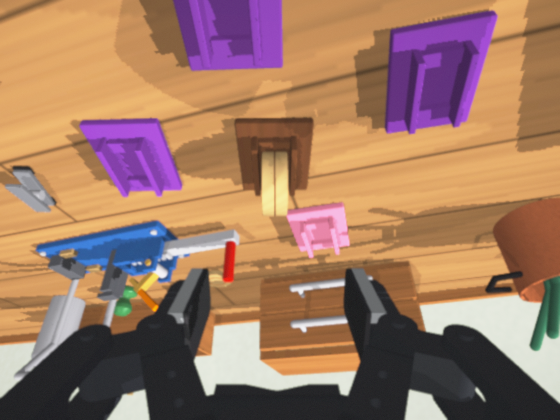

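w10: the round stands on edge in the dark rack's slot at (274,185). Measured against the walls it is centred within 0.5 mm along and across, at height 0.0425. The pawl is up at (150,290), the bar is back, and the gripper is clear.

```bash
python3 -c "
from rig import env
print(env.close_job())"
```

```text
the job is handed in; nothing more can be done
None
```

The job is handed in: by my last measurements the round is on edge and centred in the dark rack's slot, with the bar back about 52 mm, the pawl up and the gripper clear. No verdict came back, and I did not re-measure the bystanders.

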